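Finish a pyramid of sawn round bars in the bar cradle

TASK

The cradle holds a base row of three steel round bars. Finish the pyramid: first lay the two loose bars of the same size side by side in the two gaps of the base row, then lay the short bar of the same thickness in the gap on top, centred lengthwise, all the bars parallel and with their ends about even. Leave the base row in its grooves and the thin bar, the ring and the block where they are.

Things in the scene. Friction and masses are not known exactly. Their poses are not given: they have to be found in the camera images.
- bar_a_c (a point): centre of a loose plain steel round bar with flat sawn ends, 50 mm long, 30 mm in diameter, about 0.28 kg. Its x axis runs along the bar (either way); y and z turn as the bar rolls. It starts lying on the bench at any yaw, and rolls if pushed sideways; it can be pinched over its two flat ends.
- bar_b_c (a point): centre of a loose plain steel round bar with flat sawn ends, 50 mm long, 30 mm in diameter, about 0.28 kg; the same as bar_a and interchangeable with it. Its x axis runs along the bar (either way); y and z turn as the bar rolls. It starts lying on the bench at any yaw, and rolls if pushed sideways; it can be pinched over its two flat ends.
- bar_short_c (a point): centre of a loose plain steel round bar with flat sawn ends, the short one: 36 mm long, 30 mm in diameter, about 0.20 kg. Its x axis runs along the bar (either way); y and z turn as the bar rolls. It starts lying on the bench at any yaw, and rolls if pushed sideways; it can be pinched over its two flat ends.
- bar_thin_c (a point): centre of a loose plain steel round bar with flat sawn ends, NOT part of the stack: only 20 mm in diameter, 50 mm long, lying on the bench; leave it. Its x axis runs along the bar (either way); y and z turn as the bar rolls. It starts lying on the bench at any yaw, and rolls if pushed sideways; it can be pinched over its two flat ends.
- base0_c (a point): centre of the left (+y) bar of the base row already lying in the cradle: steel, 50 mm long, 30 mm in diameter, loose, x axis along the bar; it may start up to 2 mm off lengthwise
- groove0 (a point): where the centre of the left (+y) base bar belongs, in the cradle's frame [0, 34, 21.5] mm
- base1_c (a point): centre of the middle bar of the base row already lying in the cradle: steel, 50 mm long, 30 mm in diameter, loose, x axis along the bar; it may start up to 2 mm off lengthwise
- groove1 (a point): where the centre of the middle base bar belongs, in the cradle's frame [0, 0, 21.5] mm
- base2_c (a point): centre of the right (-y) bar of the base row already lying in the cradle: steel, 50 mm long, 30 mm in diameter, loose, x axis along the bar; it may start up to 2 mm off lengthwise
- groove2 (a point): where the centre of the right (-y) base bar belongs, in the cradle's frame [0, -34, 21.5] mm
- cradle: low bar cradle fixed to the bench: aluminium plate 56 (x) by 132 (y) by 6 mm with four steel rods of 10 mm diameter, 52 mm long, along its x axis at y = -51, -17, 17, 51 mm, their tops 16 mm above the bench; no walls or end stops. Origin: centre of its underside, on the bench; x lengthwise of the bars (away from the robot, yaw within 0.5 rad), y to the left, z up. The base bars lie between the rods 34 mm apart, centres 21.5 mm and tops 36.5 mm above the bench
- gap_left (a point): centre of a 30 mm bar resting in the left gap, on the left and middle base bars: in the cradle's frame [0, 17, 46.3] mm; axes as the cradle's
- gap_right (a point): the same for the right gap, on the middle and right base bars: [0, -17, 46.3] mm in the cradle's frame. Bars in the two gaps leave only 4 mm between them
- summit (a point): centre of the 30 mm short bar resting on the two second-row bars: [0, 0, 71.0] mm in the cradle's frame; axes as the cradle's, x along the bars
- ring_c (a point): centre of a loose cut steel tube ring lying flat, 41 mm across, 16 mm high; a bystander
- block_c (a point): centre of a loose aluminium block with a hole, 32 x 44 x 22 mm; a bystander
- beaker: clear plastic beaker, 52 mm across, 66 mm high, fixed on the bench just behind the far ends of the bars in the cradle (about 108 to 122 mm from the cradle's centre, along its x); origin at its foot
- cabinet_top (a point): centre of the top of the fixed parts cabinet that stands between the left and right parts of the bench: 0.21 (x) by 0.30 (y) m, top 0.225 m above the bench
- tray_centre (a point): centre of the floor of a fixed open form tray on the bench behind and right of the cabinet, 0.24 (x) by 0.33 (y) m, walls 49 mm high on its left, right and far sides
There are look-alikes about, which are no part of the job. Leave any black, orange or turquoise look-alike of the part that bears base1_c alone.

How it is judged:
On the way, in this order (a step that is already met when the one before it is completed fails the run):
1. one of the two long loose bars lies in a gap of the base row, let go ((((distance between bar_a_c and gap_left below 0.009 m and angle between the x axis of bar_a_c and the x axis of summit, either way round below 0.15 rad) and contact force between bar_a and the fingers below 0.1 N) or ((distance between bar_a_c and gap_right below 0.009 m and angle between the x axis of bar_a_c and the x axis of summit, either way round below 0.15 rad) and contact force between bar_a and the fingers below 0.1 N) or ((distance between bar_b_c and gap_left below 0.009 m and angle between the x axis of bar_b_c and the x axis of summit, either way round below 0.15 rad) and contact force between bar_b and the fingers below 0.1 N) or ((distance between bar_b_c and gap_right below 0.009 m and angle between the x axis of bar_b_c and the x axis of summit, either way round below 0.15 rad) and contact force between bar_b and the fingers below 0.1 N))), for 0.2 s.
2. both long bars lie in the two gaps, let go ((((distance between bar_a_c and gap_left below 0.009 m and angle between the x axis of bar_a_c and the x axis of summit, either way round below 0.15 rad) and (distance between bar_b_c and gap_right below 0.009 m and angle between the x axis of bar_b_c and the x axis of summit, either way round below 0.15 rad)) or ((distance between bar_b_c and gap_left below 0.009 m and angle between the x axis of bar_b_c and the x axis of summit, either way round below 0.15 rad) and (distance between bar_a_c and gap_right below 0.009 m and angle between the x axis of bar_a_c and the x axis of summit, either way round below 0.15 rad))) and contact force between each of bar_a, bar_b and the fingers below 0.1 N), for 0.2 s.
3. the short bar lies on top in the gap between them ((((distance between bar_a_c and gap_left below 0.009 m and angle between the x axis of bar_a_c and the x axis of summit, either way round below 0.15 rad) and (distance between bar_b_c and gap_right below 0.009 m and angle between the x axis of bar_b_c and the x axis of summit, either way round below 0.15 rad)) or ((distance between bar_b_c and gap_left below 0.009 m and angle between the x axis of bar_b_c and the x axis of summit, either way round below 0.15 rad) and (distance between bar_a_c and gap_right below 0.009 m and angle between the x axis of bar_a_c and the x axis of summit, either way round below 0.15 rad))) and distance between bar_short_c and summit below 0.009 m and angle between the x axis of bar_short_c and the x axis of summit, either way round below 0.15 rad), for 0.2 s.
At the end, for the whole second after the job is handed in: The two long bars lie in the left and right gaps (either way round) and the short bar on the summit, each centre within 9 mm of its place and each bar parallel to the cradle within 0.15 rad; the base bars lie within 9 mm of their grooves' centres; all released and at rest (all of step 3 and distance between base0_c and groove0 below 0.009 m and distance between base1_c and groove1 below 0.009 m and distance between base2_c and groove2 below 0.009 m and linear speed of each of bar_a, bar_b, bar_short below 0.02 m/s); the robot touches nothing.
It fails at once if the thin bar is moved by more than 30 mm (distance of bar_thin_c from where it was at the start of the episode above 0.03 m).
It fails at once if the ring is moved by more than 30 mm (distance of ring_c from where it was at the start of the episode above 0.03 m).
It fails at once if the block is moved by more than 30 mm (distance of block_c from where it was at the start of the episode above 0.03 m).
It fails at once if a bar of the base row is moved by more than 15 mm (distance of any of base0_c, base1_c, base2_c from where it was at the start of the episode above 0.015 m).
It also fails if it takes over 72 s, if anything falls off the work surface, if the arm or the gripper's body presses on something with over 40 N, if the wrist force passes 120 N, or if a joint passes its speed limit or range.

ROBOT

A 7-joint arm with a two-finger parallel gripper is mounted at the origin on a cart in front of the work surface, level with it; the furniture and walls round the work are solid. World frame = base frame: x ahead of the robot, y to its left, z up, the work surface at z = 0. Lengths are in m, angles in rad, forces in N, time in s.
With the tool pointing down it reaches from about 0.4 to 0.875 m from the base axis. Payload 19.3 kg.
Tool frame: the origin (TCP) lies midway between the tips of the shut fingers; the grasp point (between the pads) lies 19 mm behind it; z points along the fingers, y is the line along which they close (so a half turn about z gives the same grasp; the last joint's range is limited). The gripper opens to 85 mm and grips with 20 to 120 N. Pads are 22 mm wide; open, the fingers measure 114 mm over their backs; the gripper's body (76 mm by 85 mm) begins 54 mm behind the grasp point. The pads swing forward as they close: fully open they stand 13 mm farther back than shut.
Start: joints at [-1.388, 0.521, -0.036, 1.599, 0.021, 1.021, -0.113], TCP at [0.156, 0.605, 0.231] pointing down, gripper open.
Joint ranges: [-2.91, 2.91], [-0.3, 2.13], [-1.5, 1.42], [0.17, 2.43], [-1.26, 4.41], [0.16, 1.93], [-2.52, 2.52]. Speed limits (rad/s): [1.89, 1.89, 2.39, 2.39, 3.01, 3.01, 3.01].

INTERFACE

Orientations are given as [roll, pitch, yaw] about the fixed x, y, z axes, in that order (R = Rz(yaw) Ry(pitch) Rx(roll)).
In Python, from workcell import bot gives the robot as it stands.
- The arm moves only by the tool move_arm, never from a script. Its argument "moves" is a list that holds one entry, the list of rows, each a list of 7 numbers: the opening, from 0 (shut) to 1 (fully open), then the shift along the tool's x, y, z in units of 1000 mm (1.0 is 1000 mm), then the turn, a rotation vector about the tool's x, y, z in units of 2 pi rad (1.0 is 2 pi rad). A call has 1 to 5 rows; each row is the pose to reach, as a shift and turn from the pose commanded when the call began, along the tool's axes at that moment, turning the shorter way round; what a row does not reach only later rows make up. A row lasts 1/10 s, in which the tool goes at most 50 mm and 8.59 degrees, less where a joint would pass 70% of its speed; a pose out of reach is approached as far as the arm can. A call with a number of a shift or a turn outside -1 to 1 is refused whole. A call with a gripper value outside its range is refused whole. The fingers move at their own pace and stop on an object; "force" is the grip in N (left out, the last holds). Time passes only in rows, so rows that repeat a pose let the fingers close. It gives the time, the measured TCP pose, the force, the opening and the grip force at its end, in the units of the state.
- bot.observe(): the state, without advancing time (a new reading comes with each control period).
- bot.grab_frame(name): name is "scene" or "top" or "wrist"; returns the picture (384x512x3 uint8, red, green, blue); there is no depth.
- bot.camera_params(name): a dict with "vertical_fov" (degrees; the focal length in pixels is half the picture's height over the tangent of half this angle, whatever the lens; pixels are square), "cx", "cy" (the principal point, pixels), "R" (3x3) and "t" (3): a world point X has camera coordinates R X + t. Camera axes: x right, y down, z forward; pixel columns grow to the right and rows downward; lengths in m; the calibration is good to about 2 mm. A picture is of the moment at which its call begins: read the wrist's pose just before it. camera_params takes no time and is no camera call; for the wrist camera it gives the pose at the moment of the call.
- bot.job_done(): hands the job in; it is judged then, once.
The state is a dict: "clock": time; "qpos": joint angles; "qd": joint speeds; "joint_efforts": joint torques, N m; "position": TCP position; "tool_rot": TCP orientation; "force": force on the tool from outside, world axes, zero at the start; "moment": the same for the moment, N m; "grip_width": finger opening in m; "finger_force": force on a finger pad.
Only numpy, scipy, OpenCV 4.12 (cv2) and the standard library are available. Lean on these libraries where they do the work, as an engineer would, in place of code of your own. Each camera call takes 0.05 s, during which the arm holds its last target. There are 200 camera calls.

## Working session

There is one attempt and no reset: what is moved stays moved. The work goes in short steps, Python scripts to look and compute and a tool call to move; the robot and the scene stay as the last step left them, time stands still between calls to the robot, and variables do not carry over. Pictures are saved under pics/ and viewed, at most 10 in all, crops included, and the job is handed in when it is done.

Besides the shell and the picture viewer there is one more tool, called by a JSON object that holds its "method" and its "body". move_arm: Moves the arm, as the interface text tells. Shifts and turns lie within -1 to 1; 1 stands for 1000 mm of shift or 2 pi rad of turn. Its arguments: {"type":"object","properties":{"moves":{"type":"array"},"force":{"type":"number"}},"required":["moves"]}

```bash
ls; mkdir -p pics
python3 - <<'E'
from workcell import bot
import cv2,numpy as np
print(bot.observe())
for n in("scene","top"):
    p=bot.camera_params(n);print(n,p)
a=bot.grab_frame("scene");b=bot.grab_frame("top")
cv2.imwrite("pics/s0.png",a[:,:,::-1]);cv2.imwrite("pics/t0.png",b[:,:,::-1])
cv2.imwrite("pics/t0b.png",cv2.resize(b[:,:,::-1],(800,600),interpolation=cv2.INTER_CUBIC))
E
```

```text
pics
{'clock': 0.0, 'qpos': array([-1.38821819,  0.52199047, -0.03628974,  1.59997722,  0.02118765,
        1.02109503, -0.11283371]), 'qd': array([-0.0006159 ,  0.00061128, -0.00165171,  0.00016918, -0.00031107,
        0.0013121 ,  0.00199462]), 'joint_efforts': array([ 1.63746241e-03, -9.27082300e+01,  1.98024295e+00, -3.69943929e+01,
        1.78716896e-02,  8.14045896e-03,  7.54674420e-05]), 'position': array([0.15628164, 0.60481515, 0.23075184]), 'tool_rot': array([-3.14051041e+00,  8.49865777e-05,  2.88873121e+00]), 'force': array([-0.65874777,  0.69528268,  0.31408865]), 'moment': array([-0.00267978,  0.02115968, -0.0093658 ]), 'finger_force': 0.0, 'grip_width': 0.08552901322795418}
scene {'vertical_fov': 43.56512622515481, 'cx': 254.4284190214459, 'cy': 193.70356050586753, 'R': array([[-0.58328179, -0.81222288,  0.00873733],
       [-0.62232394,  0.43994506, -0.64742664],
       [ 0.52201079, -0.38306962, -0.76207769]]), 't': array([0.38327858, 0.42215728, 1.50301951])}
top {'vertical_fov': 46.13293498171302, 'cx': 260.0183524018552, 'cy': 196.77850518193392, 'R': array([[-0.02769184, -0.99941372,  0.02013386],
       [-0.99749414,  0.02631563, -0.06567291],
       [ 0.06510457, -0.02190201, -0.99763806]]), 't': array([0.07571909, 0.56815867, 1.63612201])}
```

View pics/t0b.png

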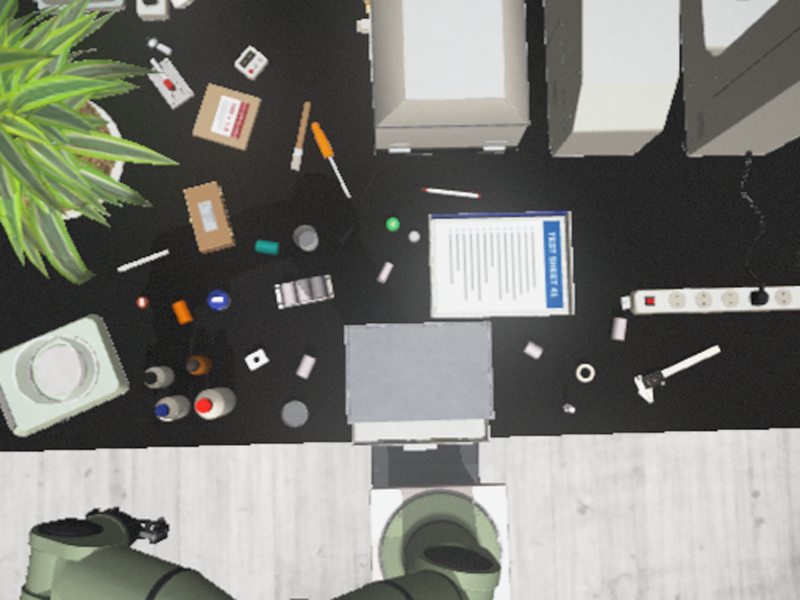

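View pics/s0.png

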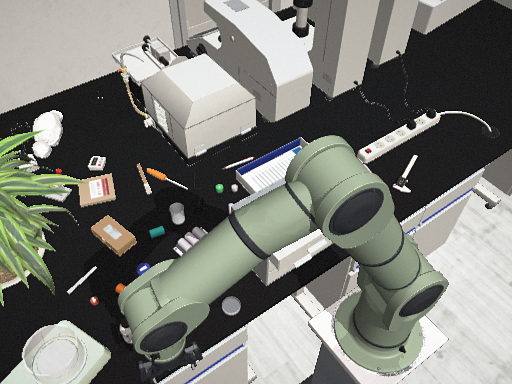

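The top view shows the cradle near (304,291) of the 800x600 picture. The candidate bars are at (306,366), (533,350), (619,328) and (385,272), the ring is at (585,373) and the block at (257,359). The scene view is partly hidden by the arm. Next I'll measure the blobs.

```bash
cat > h.py <<'E'
import numpy as np,cv2
from workcell import bot
from scipy.spatial.transform import Rotation as Rot
def ray(p,uv):
    f=192/np.tan(np.radians(p["vertical_fov"])/2)
    R=np.array(p["R"]);t=np.array(p["t"])
    d=np.array([(uv[0]-p["cx"])/f,(uv[1]-p["cy"])/f,1.])
    return -R.T@t,R.T@d
def cast(p,uv,z):
    c,d=ray(p,uv);return c+d*(z-c[2])/d[2]
def proj(p,X):
    f=192/np.tan(np.radians(p["vertical_fov"])/2)
    c=np.array(p["R"])@X+np.array(p["t"]);return c[:2]/c[2]*f+[p["cx"],p["cy"]]
def rects(img,p,z,thr,amin=20,amax=1e9):
    """bright blobs -> minAreaRect corners cast on plane z: centre,long,short,axis yaw"""
    g=cv2.cvtColor(img,cv2.COLOR_RGB2GRAY)
    m=cv2.morphologyEx((g>thr).astype(np.uint8),cv2.MORPH_OPEN,np.ones((2,2)))
    out=[]
    for c in cv2.findContours(m,cv2.RETR_EXTERNAL,cv2.CHAIN_APPROX_NONE)[0]:
        if not amin<cv2.contourArea(c)<amax: continue
        X=np.array([cast(p,q,z)[:2] for q in c[:,0].astype(float)],np.float32)*1000
        (x,y),(w,h),a=cv2.minAreaRect(X)
        if w<h:w,h,a=h,w,a+90
        out.append((c[:,0].mean(0).round(0),round(x,1),round(y,1),round(w,1),round(h,1),round((a+90)%180-90,1)))
    return out
E
python3 - <<'E'
from h import *
b=cv2.imread("pics/t0.png")[:,:,::-1].copy();p=bot.camera_params("top")
for r in rects(b,p,.015,90,15,400):
    if 150<r[0][0]<420 and 130<r[0][1]<280: print(*r)
cv2.imwrite("pics/t0c.png",cv2.resize(b[130:275,150:290,::-1],(800,600*1),fx=0,fy=0,interpolation=cv2.INTER_CUBIC)[:600])
for z in(0,.1,.225):print(cast(p,(224,208),z),cast(p,(314,208),z),cast(p,(224,268),z))
E
```

```text
[365. 262.] 321.1 -317.0 22.1 21.7 87.5
[189. 265.] 329.1 324.6 58.0 57.6 88.3
[413. 249.] 360.7 -495.3 70.0 32.5 39.2
[375. 239.] 402.0 -357.5 44.5 40.2 88.4
[196. 235.] 435.6 296.5 53.7 31.5 -25.2
[165. 231.] 455.3 410.1 48.4 37.6 -64.4
[342. 225.] 458.6 -237.6 40.9 31.7 57.4
[397. 211.] 504.3 -443.7 52.0 29.7 -2.8
[247. 175.] 652.6 105.6 51.3 19.8 -27.9
[171. 158.] 720.6 383.9 46.7 23.1 79.0
[266. 152.] 735.6 35.4 26.0 22.4 88.6
[197. 153.] 739.1 287.5 62.1 47.3 21.9
[252. 144.] 766.7 84.5 29.9 29.6 -1.4
[346. 136.] 786.6 -264.1 63.6 3.8 88.6
[0.53312649 0.19420684 0.        ] [ 0.52416251 -0.13921815  0.        ] [0.31320207 0.19914739 0.        ]
[0.52888118 0.18835273 0.1       ] [ 0.52045459 -0.1250833   0.1       ] [0.32214131 0.19299709 0.1       ]
[0.52357453 0.1810351  0.225     ] [ 0.51581969 -0.10741474  0.225     ] [0.33331536 0.18530922 0.225     ]
```

View pics/t0c.png

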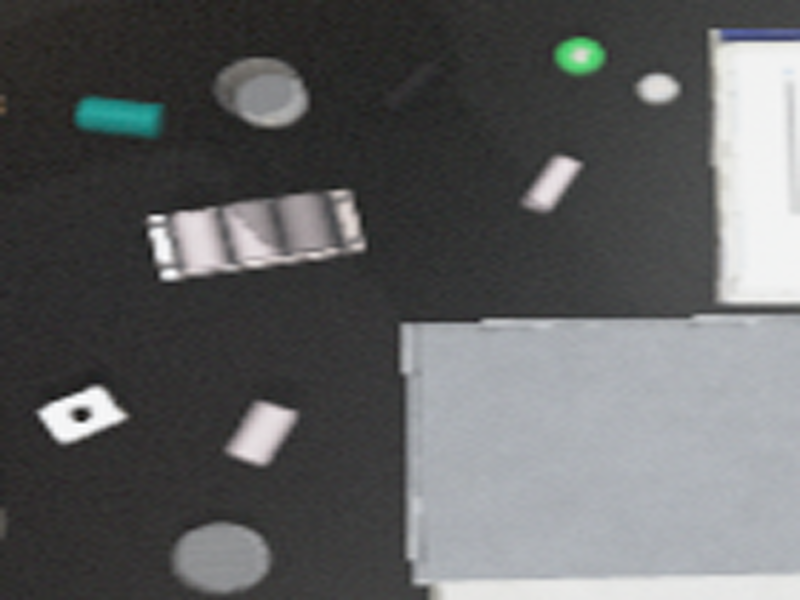

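```bash
cat >> h.py <<'E'
def go(x,y,z,yaw):
    """total shift/turn in move units from the measured pose"""
    s=bot.observe();R=Rot.from_euler("xyz",s["tool_rot"])
    d=R.inv().apply(np.array([x,y,z])-s["position"])
    t=(R.inv()*Rot.from_euler("xyz",[np.pi,0,np.radians(yaw)])).as_rotvec()/(2*np.pi)
    print("now",s["position"].round(4),np.degrees(s["tool_rot"]).round(1),"clk",round(s["clock"],2),"w",round(s["grip_width"],4),"ff",round(s["finger_force"],1),"\n shift",d.round(4),"turn",t.round(4),"rows",round(np.linalg.norm(d)/.05,1),round(np.linalg.norm(t)*360/8.59,1))
E
python3 - <<'E'
from h import *
go(.43,.30,.21,65)
p=bot.camera_params("wrist");s=bot.observe()
R=Rot.from_euler("xyz",s["tool_rot"])
c=-np.array(p["R"]).T@np.array(p["t"]);print("cam in tool",R.inv().apply(c-s["position"]),"cam axes in tool\n",R.as_matrix().T@np.array(p["R"]).T,p["vertical_fov"])
E
```

```text
now [0.1563 0.6048 0.2308] [-179.9    0.   165.5] clk 0.1 w 0.0855 ff 0.0 
 shift [-0.3413 -0.2266  0.021 ] turn [-1.000e-04  1.000e-04  2.792e-01] rows 8.2 11.7
cam in tool [ 0.06723637 -0.00037476 -0.14259308] cam axes in tool
 [[-8.03190428e-04 -9.63904367e-01 -2.66247490e-01]
 [ 9.99997053e-01 -1.64220380e-04 -2.42216488e-03]
 [ 2.29101204e-03 -2.66248651e-01  9.63901658e-01]] 62.52930221022182
```

{"method": "move_arm", "body": {"moves": [[[1,-0.341,-0.227,0.021,0,0,0.279],[1,-0.341,-0.227,0.021,0,0,0.279],[1,-0.341,-0.227,0.021,0,0,0.279],[1,-0.341,-0.227,0.021,0,0,0.279],[1,-0.341,-0.227,0.021,0,0,0.279]]], "force": 40}}

```text
clock: 0.6
position: [0.3239, 0.4174, 0.2184]
tool_rot: [-3.141, -0.0, 2.133]
force: [1.0, 1.6, -0.6]
grip_width: 0.0854
finger_force: 0.0
```

```bash
python3 -c "
from h import *
go(.43,.30,.21,65)"
```

```text
now [0.3239 0.4174 0.2184] [-180.    -0.   122.2] clk 0.6 w 0.0854 ff 0.0 
 shift [-0.1559  0.0272  0.0084] turn [-0.      0.      0.1589] rows 3.2 6.7
```

{"method": "move_arm", "body": {"moves": [[[1,-0.156,0.027,0.008,0,0,0.159],[1,-0.156,0.027,0.008,0,0,0.159],[1,-0.156,0.027,0.008,0,0,0.159],[1,-0.156,0.027,0.008,0,0,0.159],[1,-0.156,0.027,0.008,0,0,0.159]]]}}

```text
clock: 1.1
position: [0.431, 0.3, 0.2104]
tool_rot: [3.141, 0.001, 1.379]
force: [-0.3, 0.3, -0.3]
grip_width: 0.0856
finger_force: 0.0
```

```bash
cat >> h.py <<'E'
def look(n,z=.015,thr=100,name="wrist",amin=150,amax=1e9):
    p=bot.camera_params(name);a=bot.grab_frame(name);cv2.imwrite(f"pics/{n}.png",a[:,:,::-1])
    np.save(f"pics/{n}.npy",p,allow_pickle=True)
    for r in rects(a,p,z,thr,amin,amax):print(*r)
E
python3 -c "
from h import *
go(.43,.30,.21,65)
look('w1')"
```

```text
now [0.431  0.3    0.2104] [180.   0.  79.] clk 1.1 w 0.0856 ff 0.0 
 shift [-0.0002 -0.001   0.0004] turn [0.0001 0.0001 0.0388] rows 0.0 1.6
[ 60. 378.] 116.8 65.6 40.2 26.5 -11.1
[458. 371.] 637.9 -29.5 59.8 16.7 -66.7
[ 77. 368.] 140.2 68.0 45.2 28.8 87.7
[471. 277.] 658.4 108.9 55.1 20.1 -28.5
[267. 160.] 441.5 298.3 52.6 30.2 -25.5
[156. 151.] 333.3 330.2 60.2 55.1 -38.2
[426. 117.] 619.1 303.6 129.4 70.3 -80.2
[264.  43.] 459.8 413.8 46.2 34.6 -62.0
[ 42. 139.] 218.8 331.5 331.7 130.6 66.7
```

View pics/w1.png

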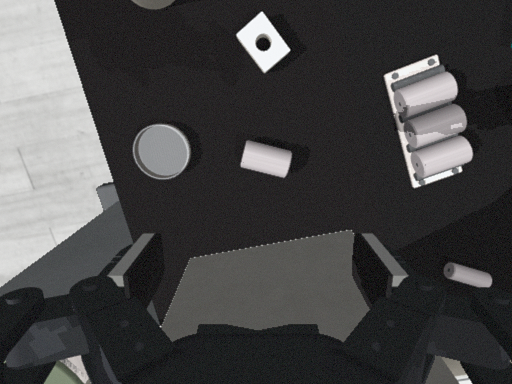

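The wrist view shows loose bar L1 at (267,160), the cradle with three base bars at about (430,120), the block at (264,43) and the thin bar at (470,275).

```bash
python3 -c "
from h import *
go(.4405,.298,.007,64.5)"
```

```text
now [0.4302 0.3011 0.2102] [-180.     0.    78.5] clk 1.15 w 0.0855 ff 0.0 
 shift [-0.0009  0.0108  0.2032] turn [-0.      0.0001  0.039 ] rows 4.1 1.6
```

{"method": "move_arm", "body": {"moves": [[[1,-0.001,0.011,0.05,0,0,0.039],[1,-0.001,0.011,0.1,0,0,0.039],[1,-0.001,0.011,0.15,0,0,0.039],[1,-0.001,0.011,0.19,0,0,0.039],[1,-0.001,0.011,0.203,0,0,0.039]]]}}

```text
clock: 1.65
position: [0.4383, 0.2983, 0.004]
tool_rot: [-3.139, 0.005, 1.147]
force: [-0.2, 0.3, 1.2]
grip_width: 0.0851
finger_force: 0.0
```

{"method": "move_arm", "body": {"moves": [[[0.4,0,0,0,0,0,0],[0.4,0,0,0,0,0,0],[0.4,0,0,0,0,0,0],[0.4,0,0,0,0,0,0],[0.4,0,0,0,0,0,0]]]}}

```text
clock: 2.15
position: [0.4413, 0.2999, 0.0096]
tool_rot: [3.14, -0.003, 1.144]
force: [-0.5, -1.4, 10.3]
grip_width: 0.0494
finger_force: 41.5
```

{"method": "move_arm", "body": {"moves": [[[0.4,0,0,0,0,0,0],[0.4,0,0,-0.02,0,0,0],[0.4,0,0,-0.06,0,0,0],[0.4,0,0,-0.11,0,0,0],[0.4,0,0,-0.11,0,0,0]]]}}

```text
clock: 2.65
position: [0.4427, 0.3009, 0.1241]
tool_rot: [3.138, -0.009, 1.144]
force: [0.4, 0.2, -2.7]
grip_width: 0.049
finger_force: 43.7
```

```bash
python3 -c "
from h import *
go(.55,.3,.16,102)
look('w2',.0365)"
```

```text
now [0.4427 0.3009 0.1241] [179.8  -0.5  65.5] clk 2.65 w 0.049 ff 43.7 
 shift [ 0.0439  0.0982 -0.0352] turn [ 0.001  -0.0012 -0.1013] rows 2.3 4.2
[330. 247.] 477.2 232.6 41.9 12.7 85.2
[187. 247.] 371.3 281.1 41.6 12.1 46.2
[258. 244.] 424.9 258.4 91.3 53.8 -24.7
[123. 205.] 344.2 330.7 57.6 54.9 -6.2
[ 25. 240.] 268.1 323.1 174.4 72.2 53.6
[476.  86.] 614.3 305.0 51.5 28.9 9.4
[447.  78.] 605.6 309.4 117.2 64.4 -80.3
[213.  36.] 460.4 409.6 44.0 31.0 -62.0
[26. 17.] 354.7 471.4 36.6 9.8 -42.4
```

View pics/w2.png

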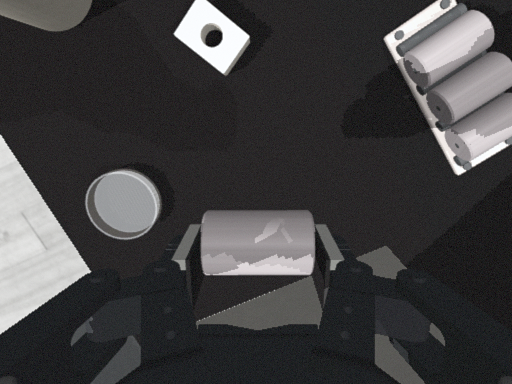

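The bar is held level between the pads at (258,243). The cradle is at the upper right with three base bars, its plate corners cut off by the frame edge. I'll move to put it under the camera.

```bash
python3 -c "
from h import *
go(.627,.239,.19,100)"
```

```text
now [0.4416 0.3007 0.1214] [179.9  -0.4  65.6] clk 2.7 w 0.0489 ff 43.7 
 shift [ 0.021   0.1945 -0.068 ] turn [ 0.0006 -0.0009 -0.0956] rows 4.1 4.0
```

{"method": "move_arm", "body": {"moves": [[[0.4,0.021,0.195,-0.068,0,0,-0.096],[0.4,0.021,0.195,-0.068,0,0,-0.096],[0.4,0.021,0.195,-0.068,0,0,-0.096],[0.4,0.021,0.195,-0.068,0,0,-0.096],[0.4,0.021,0.195,-0.068,0,0,-0.096]]]}}

```text
clock: 3.2
position: [0.6314, 0.2336, 0.1873]
tool_rot: [3.137, 0.001, 1.748]
force: [-0.4, -0.5, -2.2]
grip_width: 0.0491
finger_force: 43.8
```

{"method": "move_arm", "body": {"moves": [[[0.4,0,0,0,0,0,0],[0.4,0,0,0,0,0,0]]]}}

```text
clock: 3.4
position: [0.6252, 0.2381, 0.1847]
tool_rot: [-3.14, -0.0, 1.747]
force: [-0.1, -0.4, -2.7]
grip_width: 0.0493
finger_force: 43.7
```

```bash
python3 -c "
from h import *
go(.627,.239,.19,100)
look('w3',.0215)
a=cv2.imread('pics/w3.png');cv2.imwrite('pics/w3b.png',cv2.resize(a[0:290,120:400],None,fx=2,fy=2,interpolation=cv2.INTER_CUBIC))
go(.627,.239,.19,100)
"
```

```text
now [0.6252 0.2381 0.1847] [-179.9   -0.   100.1] clk 3.4 w 0.0493 ff 43.7 
 shift [ 0.0006  0.002  -0.0053] turn [-0.0003 -0.      0.0002] rows 0.1 0.0
[121. 363.] 509.6 -26.4 94.5 31.0 62.6
[330. 247.] 717.0 166.8 56.5 16.8 -60.2
[477. 235.] 863.7 206.4 70.4 8.6 23.6
[244. 248.] 627.4 139.1 152.7 103.0 10.1
[ 65. 237.] 450.1 96.1 212.9 160.3 87.7
[395. 137.] 749.9 285.5 79.8 61.1 11.9
[261.  95.] 616.7 301.3 126.0 55.1 -80.4
[395.  26.] 721.0 384.5 52.0 30.6 79.7
now [0.625  0.2385 0.1848] [-179.9   -0.   100.1] clk 3.45 w 0.0493 ff 43.7 
 shift [ 0.0002  0.0021 -0.0052] turn [-0.0003 -0.      0.0003] rows 0.1 0.0
```

View pics/w3b.png

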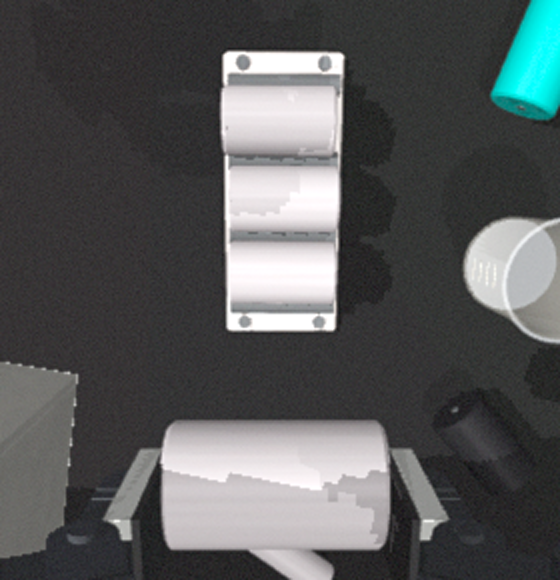

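The cradle plate corners, in crop pixels, are TL (223,51), TR (344,51), BL (227,331) and BR (336,331). The base bars are centred near (279,121), (284,198) and (284,276), the beaker is at the right, and the held bar spans (162..388, 420..549).

Run:
```python
from h import *
p=np.load("pics/w3.npy",allow_pickle=True).item()
c=lambda u,v:(u/2+120-.25,v/2-.25)
P=np.array([cast(p,c(*q),.006)[:2] for q in[(223,51),(344,51),(227,331),(336,331)]])*1000
print(P.round(1),"centre",P.mean(0).round(1))
d=lambda i,j:(np.linalg.norm(P[i]-P[j]).round(1),np.degrees(np.arctan2(*(P[i]-P[j])[::-1])).round(1))
print("x edges",d(1,0),d(3,2),"y edges",d(0,2),d(1,3))
for q in[(279,121),(284,198),(284,276)]:print((cast(p,c(*q),.0215)*1000).round(1))
# held bar in tool frame
pos=np.array([.6251,.2383,.1847]);R=Rot.from_euler("xyz",[np.pi,0,np.radians(100.1)])
for q in[(162,485),(388,485),(275,420),(275,549)]:
    o,dd=ray(p,c(*q));o=R.inv().apply(o-pos);dd=R.inv().apply(dd)
    print("tool",[ (1000*(o+dd*(zt-o[2])/dd[2])).round(1) for zt in(-.006,-.010,-.014)])
```

```text
[[578.  362.3]
 [633.1 372. ]
 [600.1 232. ]
 [655.8 241.8]] centre [616.8 302. ]
x edges (np.float64(56.0), np.float64(10.0)) (np.float64(56.5), np.float64(10.0)) y edges (np.float64(132.2), np.float64(99.7)) (np.float64(132.2), np.float64(99.9))
[609.  335.4  21.5]
[617.2 302.7  21.5]
[623.7 267.   21.5]
tool [array([  0.3, -27.1,  -6. ]), array([  2.3, -26.3, -10. ]), array([  4.2, -25.5, -14. ])]
tool [array([ 0.3, 26.3, -6. ]), array([  2.2,  25.5, -10. ]), array([  4.2,  24.7, -14. ])]
tool [array([16.6, -0.4, -6. ]), array([ 18.1,  -0.4, -10. ]), array([ 19.5,  -0.4, -14. ])]
tool [array([-16.7,  -0.4,  -6. ]), array([-14.3,  -0.4, -10. ]), array([-11.8,  -0.4, -14. ])]
```

```bash
python3 -c "
from h import *
go(.6138,.3187,.085,100)"
```

```text
now [0.625  0.2385 0.1848] [-179.9   -0.   100.1] clk 3.45 w 0.0493 ff 43.7 
 shift [0.0809 0.0033 0.0998] turn [-0.0003 -0.      0.0003] rows 2.6 0.0
```

{"method": "move_arm", "body": {"moves": [[[0.4,0.05,0.002,0.005,0,0,0],[0.4,0.081,0.003,0.04,0,0,0],[0.4,0.081,0.003,0.075,0,0,0],[0.4,0.081,0.003,0.1,0,0,0],[0.4,0.081,0.003,0.1,0,0,0]]]}}

```text
clock: 3.95
position: [0.6119, 0.318, 0.0818]
tool_rot: [-3.136, 0.002, 1.749]
force: [-1.2, 0.1, -2.4]
grip_width: 0.0489
finger_force: 43.6
```

{"method": "move_arm", "body": {"moves": [[[0.4,0,0,0,0,0,0],[0.4,0,0,0,0,0,0]]]}}

```text
clock: 4.15
position: [0.6157, 0.3184, 0.0874]
tool_rot: [3.14, -0.001, 1.747]
force: [1.6, -0.2, -2.2]
grip_width: 0.0493
finger_force: 43.6
```

```bash
python3 -c "
from h import *
go(.6138,.3187,.044,100)"
```

```text
now [0.6157 0.3184 0.0874] [179.9  -0.  100.1] clk 4.15 w 0.0493 ff 43.6 
 shift [ 0.0006 -0.0019  0.0434] turn [ 0.0003 -0.0001  0.0003] rows 0.9 0.0
```

{"method": "move_arm", "body": {"moves": [[[0.4,0.001,-0.002,0.02,0,0,0],[0.4,0.001,-0.002,0.032,0,0,0],[0.4,0.001,-0.002,0.038,0,0,0],[0.4,0.001,-0.002,0.04,0,0,0],[0.4,0.001,-0.002,0.04,0,0,0]]]}}

```text
clock: 4.65
position: [0.6133, 0.3185, 0.0458]
tool_rot: [3.141, -0.0, 1.747]
force: [1.0, -0.6, -2.6]
grip_width: 0.0494
finger_force: 43.7
```

{"method": "move_arm", "body": {"moves": [[[0.4,0,0,0.001,0,0,0],[0.4,0,0,0.002,0,0,0],[0.4,0,0,0.002,0,0,0]]]}}

```text
clock: 4.95
position: [0.6131, 0.3185, 0.0436]
tool_rot: [3.141, -0.0, 1.747]
force: [-0.1, -1.4, -2.5]
grip_width: 0.0489
finger_force: 43.7
```

{"method": "move_arm", "body": {"moves": [[[0.4,0,0,0.001,0,0,0],[0.4,0,0,0.002,0,0,0],[0.4,0,0,0.002,0,0,0]]]}}

```text
clock: 5.25
position: [0.613, 0.3184, 0.0413]
tool_rot: [-3.141, 0.0, 1.747]
force: [0.4, 0.8, -2.4]
grip_width: 0.0489
finger_force: 43.7
```

{"method": "move_arm", "body": {"moves": [[[0.4,0,0,0.001,0,0,0],[0.4,0,0,0.002,0,0,0],[0.4,0,0,0.002,0,0,0]]]}}

```text
clock: 5.55
position: [0.6132, 0.3186, 0.0407]
tool_rot: [3.141, -0.0, 1.747]
force: [-6.8, -3.0, 16.3]
grip_width: 0.0494
finger_force: 45.9
```

{"method": "move_arm", "body": {"moves": [[[0.7,0,0,-0.001,0,0,0],[0.8,0,0,-0.001,0,0,0],[0.8,0,0,-0.001,0,0,0],[0.8,0,0,-0.001,0,0,0],[0.8,0,0,-0.001,0,0,0]]]}}

```text
clock: 6.05
position: [0.613, 0.3185, 0.0404]
tool_rot: [-3.141, 0.0, 1.747]
force: [0.9, 0.6, 1.1]
grip_width: 0.0685
finger_force: 0.0
```

{"method": "move_arm", "body": {"moves": [[[0.8,0,0,-0.04,0,0,0],[0.8,0,0,-0.09,0,0,0],[0.8,-0.03,0,-0.13,0,0,0],[0.8,-0.08,0,-0.14,0,0,0],[1,-0.08,0,-0.14,0,0,0]]]}}

```text
clock: 6.55
position: [0.6298, 0.2326, 0.1834]
tool_rot: [3.138, 0.003, 1.74]
force: [0.4, -0.4, -1.3]
grip_width: 0.081
finger_force: 0.0
```

```bash
python3 -c "
from h import *
go(.504,-.444,.33,87)
look('w4',.0463)
a=cv2.imread('pics/w4.png');cv2.imwrite('pics/w4b.png',cv2.resize(a[0:290,120:400],None,fx=2,fy=2,interpolation=cv2.INTER_CUBIC))
"
```

```text
now [0.6298 0.2326 0.1834] [1.798e+02 1.000e-01 9.970e+01] clk 6.55 w 0.081 ff 0.0 
 shift [-0.6462 -0.2371 -0.1459] turn [0.0007 0.0003 0.0352] rows 14.1 1.5
[ 79. 371.] 469.2 -16.7 53.3 42.0 9.4
[354. 309.] 752.6 106.2 24.2 17.1 70.6
[262. 274.] 652.4 130.2 50.0 19.8 -28.4
[378. 257.] 761.5 169.5 67.0 18.1 -49.8
[476. 227.] 844.6 214.2 67.1 8.0 23.4
[ 74. 231.] 471.0 130.6 154.5 153.8 89.6
[391. 129.] 739.1 287.0 72.1 56.8 14.5
[256.  88.] 616.4 300.6 115.5 53.3 -80.3
[387.  22.] 711.9 373.8 40.1 28.3 80.5
```

View pics/w4b.png

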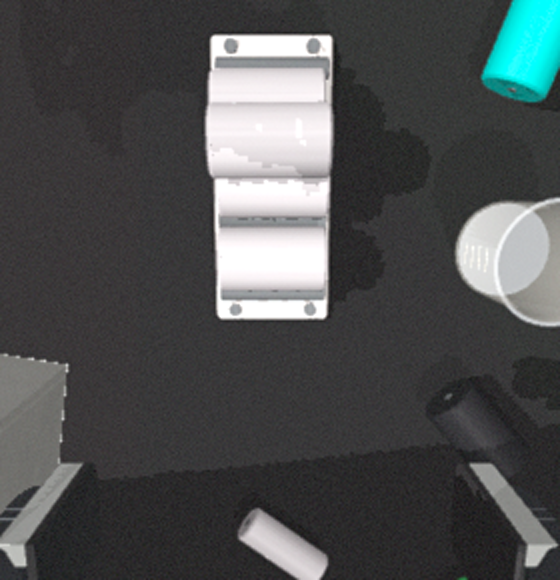

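The first bar lies well in the left gap, at crop (270,140), parallel and even. Now the far bar.

{"method": "move_arm", "body": {"moves": [[[1,-0.02,-0.007,-0.045,0,0,0.01],[1,-0.05,-0.018,-0.084,0,0,0.02],[1,-0.646,-0.237,-0.3,0,0,0.035],[1,-0.646,-0.237,-0.3,0,0,0.035],[1,-0.646,-0.237,-0.3,0,0,0.035]]]}}

```text
clock: 7.1
position: [0.5926, 0.047, 0.3128]
tool_rot: [-3.141, -0.0, 1.528]
force: [1.1, 0.6, 0.5]
grip_width: 0.0856
finger_force: 0.0
```

```bash
python3 -c "
from h import *
go(.508,-.442,.33,87)"
```

```text
now [0.5926 0.047  0.3128] [-180.    -0.    87.5] clk 7.1 w 0.0856 ff 0.0 
 shift [-0.4922 -0.0636 -0.0172] turn [-0.0001 -0.      0.0015] rows 9.9 0.1
```

{"method": "move_arm", "body": {"moves": [[[1,-0.49,-0.063,-0.017,0,0,0.001],[1,-0.49,-0.063,-0.017,0,0,0.001],[1,-0.49,-0.063,-0.017,0,0,0.001],[1,-0.49,-0.063,-0.017,0,0,0.001],[1,-0.49,-0.063,-0.017,0,0,0.001]]]}}

```text
clock: 7.6
position: [0.5503, -0.1994, 0.3209]
tool_rot: [-3.141, -0.0, 1.522]
force: [1.1, -1.1, -0.5]
grip_width: 0.0852
finger_force: 0.0
```

```bash
python3 -c "
from h import *
go(.508,-.442,.21,87)"
```

```text
now [ 0.5503 -0.1994  0.3209] [-180.    -0.    87.2] clk 7.6 w 0.0852 ff 0.0 
 shift [-0.2444 -0.0303  0.1108] turn [-0.     -0.      0.0005] rows 5.4 0.0
```

{"method": "move_arm", "body": {"moves": [[[1,-0.05,-0.006,0.0,0,0,0],[1,-0.244,-0.03,0.1,0,0,0],[1,-0.244,-0.03,0.1,0,0,0],[1,-0.244,-0.03,0.1,0,0,0],[1,-0.244,-0.03,0.1,0,0,0]]]}}

```text
clock: 8.1
position: [0.5116, -0.424, 0.2286]
tool_rot: [-3.141, -0.001, 1.522]
force: [1.0, -0.5, 0.1]
grip_width: 0.0855
finger_force: 0.0
```

{"method": "move_arm", "body": {"moves": [[[1,-0.01,0,0.01,0,0,0],[1,-0.01,0,0.01,0,0,0],[1,-0.01,0,0.01,0,0,0]]]}}

```text
clock: 8.4
position: [0.5118, -0.4319, 0.2201]
tool_rot: [-3.142, -0.001, 1.522]
force: [-0.4, 1.4, 1.2]
grip_width: 0.0854
finger_force: 0.0
```

```bash
python3 -c "
from h import *
go(.508,-.442,.21,87)
look('w5',.015)"
```

```text
now [ 0.5118 -0.4319  0.2201] [-180.    -0.    87.2] clk 8.4 w 0.0854 ff 0.0 
 shift [-0.0103 -0.0033  0.0101] turn [-0.     -0.0001  0.0005] rows 0.3 0.0
[ 69. 373.] 236.2 -709.4 63.4 45.5 -2.9
[194. 288.] 424.9 -594.1 124.5 17.4 -67.3
[140. 214.] 367.5 -492.2 69.8 30.4 40.1
[312. 256.] 572.0 -563.2 226.0 60.6 -90.0
[255. 166.] 508.4 -439.6 52.4 29.7 -11.3
[155.  92.] 407.4 -355.2 42.3 40.5 -2.9
[63. 50.] 318.1 -309.7 46.4 18.1 -14.4
[ 22. 166.] 265.0 -440.9 335.2 89.3 74.9
[337.  14.] 598.7 -290.9 24.1 16.2 -2.8
[456.   9.] 716.8 -291.4 54.4 16.0 -2.8
[387.  12.] 649.8 -290.1 69.7 17.2 0.3
[394.  37.] 659.8 -307.2 233.0 53.2 -2.8
```

View pics/w5.png

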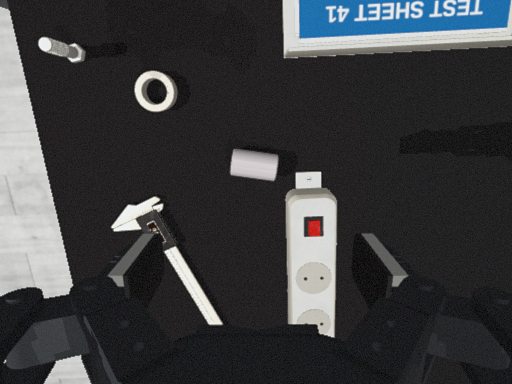

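The view shows bar L2 at (255,166), and a power strip end close by, with its tab's left edge at (296,172..188) and its body's left edge at (286,195). I'll check the finger clearance.

```bash
python3 -c "
from h import *
p=np.load('pics/w5.npy',allow_pickle=True).item()
for z in(0,.02,.04):print(z,[(cast(p,q,z)[:2]*1000).round(0) for q in[(295,172),(295,188),(286,190),(286,215),(320,172)]])
go(.508,-.4395,.09,78.7)"
```

```text
0 [array([ 555., -453.]), array([ 555., -472.]), array([ 544., -474.]), array([ 543., -506.]), array([ 584., -454.])]
0.02 [array([ 553., -448.]), array([ 552., -466.]), array([ 542., -468.]), array([ 541., -498.]), array([ 581., -449.])]
0.04 [array([ 551., -443.]), array([ 550., -460.]), array([ 541., -462.]), array([ 540., -490.]), array([ 577., -444.])]
now [ 0.5122 -0.4316  0.2206] [180.   -0.   87.2] clk 8.45 w 0.0853 ff 0.0 
 shift [-0.0081 -0.0039  0.1306] turn [ 0.0001 -0.0001  0.0237] rows 2.6 1.0
```

{"method": "move_arm", "body": {"moves": [[[0.68,-0.005,-0.005,0.05,0,0,0.024],[0.68,-0.005,-0.005,0.1,0,0,0.024],[0.68,-0.005,-0.005,0.13,0,0,0.024],[0.68,-0.005,-0.005,0.13,0,0,0.024],[0.68,-0.005,-0.005,0.13,0,0,0.024]]]}}

```text
clock: 8.95
position: [0.5069, -0.4374, 0.0919]
tool_rot: [3.14, 0.0, 1.371]
force: [-0.6, 0.5, 0.8]
grip_width: 0.0583
finger_force: 0.0
```

{"method": "move_arm", "body": {"moves": [[[0.68,0,0,0,0,0,0],[0.68,0,0,0,0,0,0]]]}}

```text
clock: 9.15
position: [0.5068, -0.4383, 0.0924]
tool_rot: [3.139, 0.001, 1.37]
force: [-1.2, -0.1, -0.3]
grip_width: 0.0579
finger_force: 0.0
```

```bash
python3 -c "
from h import *
go(.507,-.4363,.007,78.7)
look('w6',.015)
a=cv2.imread('pics/w6.png');cv2.imwrite('pics/w6b.png',a[100:384,100:420])"
```

```text
now [ 0.5068 -0.4383  0.0924] [1.798e+02 1.000e-01 7.850e+01] clk 9.15 w 0.0579 ff 0.0 
 shift [ 0.0021 -0.0004  0.0854] turn [ 0.0004  0.0002 -0.0005] rows 1.7 0.0
[396. 359.] 591.8 -610.0 54.2 24.6 -89.9
[325. 294.] 544.5 -532.8 53.7 7.5 -89.9
[118. 270.] 386.5 -479.6 30.5 15.4 22.7
[174. 249.] 434.6 -469.6 43.6 12.6 55.3
[353. 237.] 572.6 -490.6 85.2 63.4 89.8
[258. 192.] 507.4 -438.8 53.7 31.9 -9.9
[ 90. 102.] 409.1 -355.3 46.6 41.9 -21.3
[315.   5.] 567.8 -328.8 51.0 10.1 -11.5
```

View pics/w6b.png

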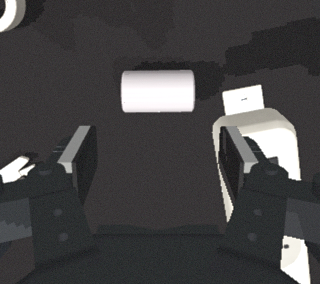

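The bar is at crop (158,92), between the finger lines, and the far finger is beside the power strip tab with a few mm of clearance. Going down slowly.

{"method": "move_arm", "body": {"moves": [[[0.68,0.002,-0.001,0.03,0,0,0],[0.68,0.002,-0.001,0.05,0,0,0],[0.68,0.002,-0.001,0.065,0,0,0],[0.68,0.002,-0.001,0.065,0,0,0]]]}}

```text
clock: 9.6
position: [0.5046, -0.4353, 0.0239]
tool_rot: [-3.14, -0.001, 1.37]
force: [0.3, 0.9, -0.3]
grip_width: 0.0582
finger_force: 0.0
```

{"method": "move_arm", "body": {"moves": [[[0.68,0,0,0.01,0,0,0],[0.68,0,0,0.02,0,0,0],[0.68,0,0,0.02,0,0,0]]]}}

```text
clock: 9.9
position: [0.5048, -0.4353, 0.0042]
tool_rot: [-3.141, -0.001, 1.37]
force: [-1.1, -0.5, 0.5]
grip_width: 0.0582
finger_force: 0.0
```

{"method": "move_arm", "body": {"moves": [[[0.68,0,0,-0.003,0,0,0],[0.4,0,0,-0.003,0,0,0],[0.4,0,0,-0.003,0,0,0],[0.4,0,0,-0.003,0,0,0],[0.4,0,0,-0.003,0,0,0]]]}}

```text
clock: 10.4
position: [0.5056, -0.4362, 0.0094]
tool_rot: [3.14, 0.001, 1.37]
force: [-1.5, 2.0, 7.7]
grip_width: 0.0491
finger_force: 40.4
```

{"method": "move_arm", "body": {"moves": [[[0.4,0,0,0,0,0,0],[0.4,0,0,-0.02,0,0,0],[0.4,0,0,-0.07,0,0,0],[0.4,0,0,-0.12,0,0,0],[0.4,0,0,-0.17,0,0,0]]]}}

```text
clock: 10.9
position: [0.5048, -0.4356, 0.1805]
tool_rot: [3.142, 0.0, 1.37]
force: [1.8, -0.1, -0.9]
grip_width: 0.049
finger_force: 43.7
```

```bash
python3 -c "
from h import *
go(.595,-.02,.33,100)"
```

```text
now [ 0.5048 -0.4356  0.1805] [180.    0.   78.5] clk 10.9 w 0.049 ff 43.7 
 shift [ 0.4252  0.0053 -0.1495] turn [ 0.      0.     -0.0598] rows 9.0 2.5
```

{"method": "move_arm", "body": {"moves": [[[0.4,0.01,0,-0.048,0,0,-0.02],[0.4,0.03,0,-0.09,0,0,-0.04],[0.4,0.425,0.005,-0.2,0,0,-0.06],[0.4,0.425,0.005,-0.2,0,0,-0.06],[0.4,0.425,0.005,-0.2,0,0,-0.06]]]}}

```text
clock: 11.4
position: [0.5416, -0.2635, 0.3096]
tool_rot: [3.141, 0.0, 1.747]
force: [1.7, 0.0, -2.1]
grip_width: 0.0492
finger_force: 43.6
```

```bash
python3 -c "
from h import *
go(.615,.05,.32,100)"
```

```text
now [ 0.5416 -0.2635  0.3096] [179.9   0.  100.1] clk 11.4 w 0.0492 ff 43.6 
 shift [ 0.2958  0.1271 -0.0103] turn [0.0001 0.     0.0002] rows 6.4 0.0
```

{"method": "move_arm", "body": {"moves": [[[0.4,0.296,0.127,-0.01,0,0,0],[0.4,0.296,0.127,-0.01,0,0,0],[0.4,0.296,0.127,-0.01,0,0,0],[0.4,0.296,0.127,-0.01,0,0,0],[0.4,0.296,0.127,-0.01,0,0,0]]]}}

```text
clock: 11.9
position: [0.5985, -0.0198, 0.3169]
tool_rot: [3.141, -0.0, 1.747]
force: [1.4, -0.7, -2.2]
grip_width: 0.0489
finger_force: 43.7
```

```bash
python3 -c "
from h import *
go(.6198,.2203,.19,100)"
```

```text
now [ 0.5985 -0.0198  0.3169] [180.   -0.  100.1] clk 11.9 w 0.0489 ff 43.7 
 shift [0.2326 0.0629 0.1269] turn [ 0.0001 -0.      0.0002] rows 5.4 0.0
```

{"method": "move_arm", "body": {"moves": [[[0.4,0.048,0.013,0,0,0,0],[0.4,0.096,0.026,0.005,0,0,0],[0.4,0.14,0.038,0.025,0,0,0],[0.4,0.18,0.05,0.05,0,0,0],[0.4,0.22,0.06,0.075,0,0,0]]]}}

```text
clock: 12.4
position: [0.619, 0.2072, 0.2409]
tool_rot: [3.141, -0.0, 1.747]
force: [1.0, 0.2, -2.3]
grip_width: 0.049
finger_force: 43.7
```

{"method": "move_arm", "body": {"moves": [[[0.4,0.013,0.003,0.03,0,0,0],[0.4,0.013,0.003,0.05,0,0,0],[0.4,0.013,0.003,0.05,0,0,0],[0.4,0.013,0.003,0.05,0,0,0]]]}}

```text
clock: 12.8
position: [0.6201, 0.2181, 0.1921]
tool_rot: [3.141, 0.0, 1.746]
force: [0.8, -0.4, -1.6]
grip_width: 0.0488
finger_force: 43.6
```

```bash
python3 -c "
from h import *
go(.6198,.2853,.085,100)
look('w7',.0463)
a=cv2.imread('pics/w7.png');cv2.imwrite('pics/w7b.png',cv2.resize(a[0:290,120:400],None,fx=2,fy=2,interpolation=cv2.INTER_CUBIC))
"
```

```text
now [0.6201 0.2181 0.1921] [180.   0. 100.] clk 12.8 w 0.0488 ff 43.6 
 shift [0.0662 0.0114 0.1071] turn [0.0001 0.0001 0.0001] rows 2.5 0.0
[402. 371.] 821.0 16.7 31.7 11.8 82.2
[122. 362.] 510.8 -27.7 88.5 29.9 62.4
[330. 247.] 706.5 154.0 53.1 15.9 -59.9
[241. 247.] 620.2 138.1 144.2 71.5 10.0
[480. 216.] 841.1 210.9 59.6 7.8 23.2
[ 67. 229.] 458.0 96.7 222.6 156.5 87.7
[403. 115.] 738.5 287.3 73.6 56.2 18.9
[270.  75.] 617.3 299.2 115.9 53.0 -80.0
[398.  15.] 710.6 368.4 30.6 28.9 -4.2
```

View pics/w7b.png

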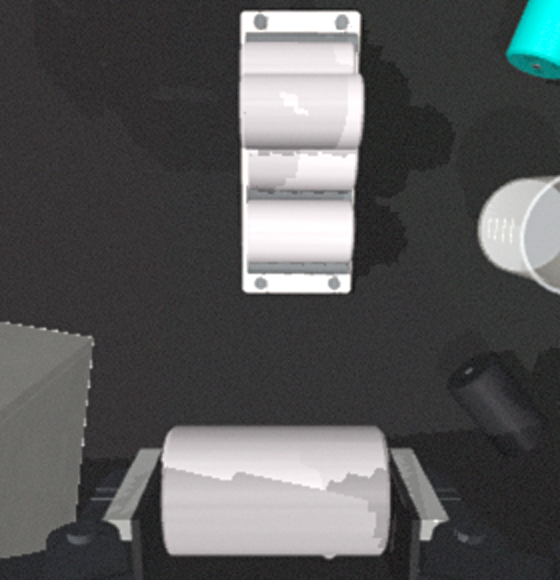

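The first bar sits stably at crop (302,110). The held bar spans rows 426..555, about 1.5 mm toward tool -x compared with the first, so I'll shift by that.

{"method": "move_arm", "body": {"moves": [[[0.4,0.035,0.006,0.03,0,0,0],[0.4,0.068,0.011,0.06,0,0,0],[0.4,0.068,0.011,0.09,0,0,0],[0.4,0.068,0.011,0.107,0,0,0],[0.4,0.068,0.011,0.107,0,0,0]]]}}

```text
clock: 13.35
position: [0.6184, 0.2861, 0.0832]
tool_rot: [-3.14, 0.001, 1.746]
force: [-0.0, -0.1, -2.3]
grip_width: 0.0492
finger_force: 43.6
```

{"method": "move_arm", "body": {"moves": [[[0.4,0,0,0,0,0,0],[0.4,0,0,0,0,0,0]]]}}

```text
clock: 13.55
position: [0.6199, 0.2871, 0.0863]
tool_rot: [3.139, -0.001, 1.746]
force: [0.5, -0.3, -1.7]
grip_width: 0.049
finger_force: 43.6
```

```bash
python3 -c "
from h import *
go(.6195,.2868,.046,100)"
```

```text
now [0.6199 0.2871 0.0863] [179.9  -0.  100. ] clk 13.55 w 0.049 ff 43.6 
 shift [-0.0002 -0.0006  0.0403] turn [ 0.0004 -0.0001  0.0001] rows 0.8 0.0
```

{"method": "move_arm", "body": {"moves": [[[0.4,0,-0.001,0.02,0,0,0],[0.4,0,-0.001,0.032,0,0,0],[0.4,0,-0.001,0.038,0,0,0],[0.4,0,-0.001,0.04,0,0,0],[0.4,0,-0.001,0.04,0,0,0]]]}}

```text
clock: 14.05
position: [0.6179, 0.2874, 0.0444]
tool_rot: [3.141, 0.0, 1.747]
force: [-0.6, -0.1, -1.9]
grip_width: 0.049
finger_force: 43.6
```

{"method": "move_arm", "body": {"moves": [[[0.4,0,0,0.001,0,0,0],[0.4,0,0,0.002,0,0,0],[0.4,0,0,0.003,0,0,0],[0.4,0,0,0.003,0,0,0]]]}}

```text
clock: 14.45
position: [0.6179, 0.2875, 0.0415]
tool_rot: [3.141, -0.0, 1.747]
force: [0.8, -0.2, -0.0]
grip_width: 0.0492
finger_force: 44.0
```

{"method": "move_arm", "body": {"moves": [[[0.4,0,0,0.001,0,0,0],[0.4,0,0,0.001,0,0,0]]]}}

```text
clock: 14.65
position: [0.618, 0.2874, 0.0412]
tool_rot: [3.141, -0.0, 1.747]
force: [-4.1, -1.8, 12.0]
grip_width: 0.0486
finger_force: 45.5
```

{"method": "move_arm", "body": {"moves": [[[0.7,0,0,-0.001,0,0,0],[0.8,0,0,-0.001,0,0,0],[0.8,0,0,-0.001,0,0,0],[0.8,0,0,-0.001,0,0,0],[0.8,0,0,-0.001,0,0,0]]]}}

```text
clock: 15.15
position: [0.6177, 0.2874, 0.0411]
tool_rot: [-3.141, 0.0, 1.747]
force: [-1.1, 0.1, 0.5]
grip_width: 0.0684
finger_force: 0.0
```

{"method": "move_arm", "body": {"moves": [[[0.8,0,0,-0.04,0,0,0],[0.8,0,0,-0.09,0,0,0],[0.8,-0.03,0,-0.13,0,0,0],[0.8,-0.07,0,-0.15,0,0,0],[1,-0.07,0,-0.15,0,0,0]]]}}

```text
clock: 15.65
position: [0.6327, 0.2125, 0.1951]
tool_rot: [3.136, 0.002, 1.741]
force: [-0.1, -0.9, 0.6]
grip_width: 0.081
finger_force: 0.0
```

```bash
python3 -c "
from h import *
go(.59,-.03,.32,130)
look('w8',.0463)
a=cv2.imread('pics/w8.png');cv2.imwrite('pics/w8b.png',cv2.resize(a[0:290,120:400],None,fx=2,fy=2,interpolation=cv2.INTER_CUBIC))
"
```

```text
now [0.6327 0.2125 0.1951] [1.797e+02 1.000e-01 9.970e+01] clk 15.65 w 0.081 ff 0.0 
 shift [-0.232  -0.0824 -0.125 ] turn [ 0.0008  0.0005 -0.0841] rows 5.5 3.5
[ 79. 372.] 466.7 -49.4 55.4 43.7 9.3
[ 59. 339.] 450.3 -12.3 37.6 35.9 -61.1
[211. 325.] 614.5 23.3 118.2 32.2 -0.1
[320. 316.] 727.2 64.3 33.4 23.6 -57.1
[262. 253.] 653.0 127.3 49.2 19.4 -28.5
[378. 257.] 771.0 144.5 69.8 19.3 -49.7
[475. 205.] 847.8 213.0 71.7 8.1 23.8
[ 75. 221.] 468.6 114.2 180.5 161.4 90.0
[389. 105.] 738.8 292.3 71.9 56.3 -12.0
[379.  12.] 711.8 361.0 33.7 20.3 9.8
[256.  68.] 616.7 297.1 114.2 53.2 -80.5
```

View pics/w8b.png

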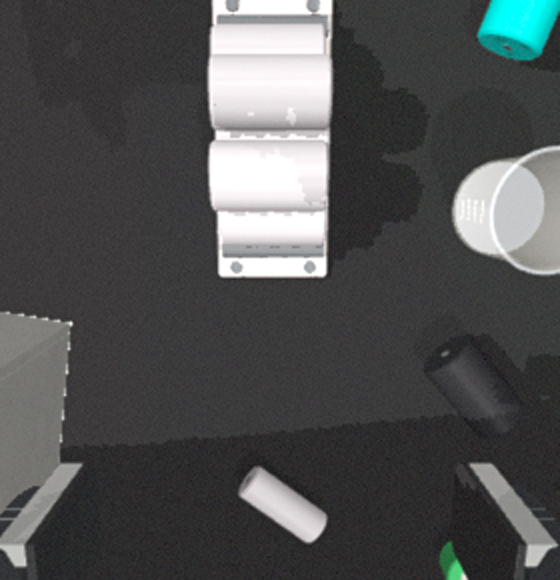

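Both long bars lie parallel in their gaps, at crop (270,92) and (270,175). I count 11 pictures viewed, one over the limit of 10, so the rest is numeric only. Next is the short bar.

{"method": "move_arm", "body": {"moves": [[[1,-0.02,-0.006,-0.045,0,0,-0.02],[1,-0.05,-0.016,-0.082,0,0,-0.04],[1,-0.232,-0.082,-0.13,0,0,-0.084],[1,-0.232,-0.082,-0.13,0,0,-0.084],[1,-0.232,-0.082,-0.13,0,0,-0.084]]]}}

```text
clock: 16.2
position: [0.5974, 0.0221, 0.3093]
tool_rot: [-3.141, -0.001, 2.281]
force: [1.2, -1.0, 0.8]
grip_width: 0.0855
finger_force: 0.0
```

```bash
python3 -c "
from h import *
go(.565,-.15,.32,147)"
```

```text
now [0.5974 0.0221 0.3093] [-180.    -0.   130.7] clk 16.2 w 0.0855 ff 0.0 
 shift [-0.1094 -0.1368 -0.0108] turn [-0.     -0.0001 -0.0453] rows 3.5 1.9
```

{"method": "move_arm", "body": {"moves": [[[1,-0.109,-0.137,-0.011,0,0,-0.045],[1,-0.109,-0.137,-0.011,0,0,-0.045],[1,-0.109,-0.137,-0.011,0,0,-0.045],[1,-0.109,-0.137,-0.011,0,0,-0.045]]]}}

```text
clock: 16.6
position: [0.5631, -0.1521, 0.3201]
tool_rot: [-3.141, -0.0, 2.555]
force: [0.1, 0.8, -0.2]
grip_width: 0.0853
finger_force: 0.0
```

```bash
python3 -c "
from h import *
go(.465,-.237,.21,147)"
```

```text
now [ 0.5631 -0.1521  0.3201] [-180.    -0.   146.4] clk 16.6 w 0.0853 ff 0.0 
 shift [ 0.0347 -0.1249  0.1102] turn [-0.0001 -0.     -0.0016] rows 3.4 0.1
```

{"method": "move_arm", "body": {"moves": [[[1,0.012,-0.045,0.01,0,0,0],[1,0.025,-0.085,0.035,0,0,0],[1,0.035,-0.125,0.065,0,0,0],[1,0.035,-0.125,0.11,0,0,0],[1,0.035,-0.125,0.11,0,0,0]]]}}

```text
clock: 17.1
position: [0.4635, -0.2326, 0.2061]
tool_rot: [-3.14, -0.007, 2.557]
force: [0.7, 1.4, -0.0]
grip_width: 0.0854
finger_force: 0.0
```

{"method": "move_arm", "body": {"moves": [[[1,0,0,0,0,0,0],[1,0,0,0,0,0,0]]]}}

```text
clock: 17.3
position: [0.4676, -0.2332, 0.2119]
tool_rot: [3.141, 0.002, 2.559]
force: [0.6, 0.7, 1.1]
grip_width: 0.0856
finger_force: 0.0
```

```bash
python3 -c "
from h import *
go(.465,-.237,.21,147)
look('w9',.015)"
```

```text
now [ 0.4676 -0.2332  0.2119] [1.800e+02 1.000e-01 1.466e+02] clk 17.3 w 0.0856 ff 0.0 
 shift [ 0.0001 -0.0046  0.0019] turn [ 0.0001  0.0003 -0.0011] rows 0.1 0.0
[ 69. 373.] 562.4 -604.3 61.4 44.6 56.6
[158. 317.] 566.3 -449.3 29.7 13.7 -2.8
[301. 304.] 650.4 -288.1 69.2 17.0 -0.4
[280. 274.] 599.7 -287.9 23.6 16.2 2.4
[  7. 270.] 411.9 -564.0 63.7 17.4 -67.1
[129. 261.] 481.9 -426.2 82.8 21.4 -65.4
[ 26. 209.] 368.4 -484.7 60.3 30.7 38.8
[138. 174.] 407.7 -354.1 42.1 42.1 -18.4
[356. 257.] 633.2 -183.2 337.2 218.6 76.8
[258. 158.] 464.5 -232.3 36.3 29.8 56.6
[114.  87.] 322.9 -315.3 35.1 17.1 53.7
[507.  15.] 482.0 48.5 38.9 12.3 -0.1
[47. 33.] 235.2 -337.4 171.9 69.1 89.9
```

{"method": "move_arm", "body": {"moves": [[[0.75,0.003,-0.001,0.05,0,0,0],[0.75,0.003,-0.001,0.1,0,0,0],[0.75,0.003,-0.001,0.15,0,0,0],[0.75,0.003,-0.001,0.185,0,0,0],[0.75,0.003,-0.001,0.185,0,0,0]]]}}

```text
clock: 17.85
position: [0.4621, -0.2318, 0.0227]
tool_rot: [-3.141, -0.005, 2.558]
force: [0.0, 0.3, 1.1]
grip_width: 0.0638
finger_force: 0.0
```

{"method": "move_arm", "body": {"moves": [[[0.75,0,0,0,0,0,0],[0.75,0,0,0,0,0,0]]]}}

```text
clock: 18.05
position: [0.4646, -0.2334, 0.0277]
tool_rot: [3.141, 0.003, 2.558]
force: [-0.4, -0.3, 0.7]
grip_width: 0.0643
finger_force: 0.0
```

```bash
python3 -c "
from h import *
go(.4645,-.2323,.007,146.6)"
```

```text
now [ 0.4646 -0.2334  0.0277] [180.    0.2 146.5] clk 18.05 w 0.0643 ff 0.0 
 shift [0.0007 0.0009 0.0207] turn [ 0.0001  0.0005 -0.0002] rows 0.4 0.0
```

{"method": "move_arm", "body": {"moves": [[[0.75,0.001,0.001,0.01,0,0,0],[0.75,0.001,0.001,0.019,0,0,0],[0.75,0.001,0.001,0.019,0,0,0],[0.75,0.001,0.001,0.019,0,0,0]]]}}

```text
clock: 18.45
position: [0.4626, -0.2315, 0.0062]
tool_rot: [-3.141, -0.0, 2.557]
force: [0.2, 0.4, -0.3]
grip_width: 0.064
finger_force: 0.0
```

{"method": "move_arm", "body": {"moves": [[[0.25,0,0,0,0,0,0],[0.25,0,0,0,0,0,0],[0.25,0,0,0,0,0,0],[0.25,0,0,0,0,0,0],[0.25,0,0,0,0,0,0]]]}}

```text
clock: 18.95
position: [0.4628, -0.2317, 0.0066]
tool_rot: [-3.142, 0.0, 2.557]
force: [-1.6, 0.0, 5.3]
grip_width: 0.0352
finger_force: 39.3
```

```bash
python3 -c "
from h import *
go(.565,-.15,.32,130)"
```

```text
now [ 0.4628 -0.2317  0.0066] [-180.     0.   146.5] clk 18.95 w 0.0352 ff 39.3 
 shift [-0.0403  0.1246 -0.3134] turn [0.     0.0001 0.0459] rows 6.8 1.9
```

{"method": "move_arm", "body": {"moves": [[[0.25,0,0,-0.02,0,0,0],[0.25,0,0,-0.07,0,0,0],[0.25,0,0,-0.12,0,0,0],[0.25,0,0,-0.17,0,0,0],[0.25,0,0,-0.22,0,0,0]]]}}

```text
clock: 19.45
position: [0.4621, -0.2314, 0.2285]
tool_rot: [3.142, 0.0, 2.557]
force: [1.3, 0.2, -2.6]
grip_width: 0.0349
finger_force: 41.0
```

{"method": "move_arm", "body": {"moves": [[[0.25,-0.008,0.025,-0.04,0,0,0.01],[0.25,-0.02,0.06,-0.07,0,0,0.03],[0.25,-0.034,0.105,-0.08,0,0,0.046],[0.25,-0.04,0.125,-0.09,0,0,0.046],[0.25,-0.04,0.125,-0.09,0,0,0.046]]]}}

```text
clock: 19.95
position: [0.5672, -0.1463, 0.317]
tool_rot: [3.14, 0.0, 2.273]
force: [-0.9, -0.1, -1.4]
grip_width: 0.0354
finger_force: 41.1
```

```bash
python3 -c "
from h import *
go(.605,.06,.31,100)"
```

```text
now [ 0.5672 -0.1463  0.317 ] [179.9   0.  130.2] clk 19.95 w 0.0354 ff 41.1 
 shift [0.1332 0.162  0.0071] turn [0.0003 0.     0.0839] rows 4.2 3.5
```

{"method": "move_arm", "body": {"moves": [[[0.25,0.133,0.162,0.007,0,0,0.084],[0.25,0.133,0.162,0.007,0,0,0.084],[0.25,0.133,0.162,0.007,0,0,0.084],[0.25,0.133,0.162,0.007,0,0,0.084],[0.25,0.133,0.162,0.007,0,0,0.084]]]}}

```text
clock: 20.45
position: [0.6034, 0.0615, 0.3085]
tool_rot: [-3.141, -0.001, 1.741]
force: [-0.3, 0.1, -3.1]
grip_width: 0.035
finger_force: 41.1
```

```bash
python3 -c "
from h import *
go(.620,.235,.19,100)"
```

```text
now [0.6034 0.0615 0.3085] [-1.799e+02 -1.000e-01  9.970e+01] clk 20.45 w 0.035 ff 41.1 
 shift [0.168  0.0458 0.1187] turn [-0.0002 -0.0002 -0.0008] rows 4.2 0.0
```

{"method": "move_arm", "body": {"moves": [[[0.25,0.042,0.011,0.02,0,0,0],[0.25,0.084,0.023,0.045,0,0,0],[0.25,0.126,0.034,0.07,0,0,0],[0.25,0.16,0.044,0.1,0,0,0],[0.25,0.168,0.046,0.118,0,0,0]]]}}

```text
clock: 20.95
position: [0.619, 0.2342, 0.1883]
tool_rot: [-3.139, -0.001, 1.745]
force: [-0.2, -0.1, -2.3]
grip_width: 0.0348
finger_force: 41.0
```

{"method": "move_arm", "body": {"moves": [[[0.25,0,0,0,0,0,0],[0.25,0,0,0,0,0,0]]]}}

```text
clock: 21.15
position: [0.6209, 0.2284, 0.1918]
tool_rot: [-3.141, 0.001, 1.739]
force: [1.0, -0.8, -0.9]
grip_width: 0.0352
finger_force: 41.0
```

Run:
```python
from h import *
go(.6168,.302,.11,100)
look('w10',.0463)
s=bot.observe();print(np.degrees(s["tool_rot"]).round(1))
for n in("w3","w7","w10"):
    g=cv2.cvtColor(cv2.imread(f"pics/{n}.png"),cv2.COLOR_BGR2GRAY).astype(int)
    prof=np.median(g[:,245:272],1);k=np.where(prof[190:300]>75)[0]+190
    h=np.median(g[235:250],0);c=np.where(h>75)[0]
    print(n,"rows",k.min(),k.max(),prof[[200,210,215,240,270,275,280,285]],"cols",[x for x in np.split(c,np.where(np.diff(c)>1)[0]+1) and [(int(x[0]),int(x[-1])) for x in np.split(c,np.where(np.diff(c)>1)[0]+1)]])
```

```text
now [0.6209 0.2284 0.1918] [-1.80e+02  1.00e-01  9.97e+01] clk 21.15 w 0.0352 ff 41.0 
 shift [0.0733 0.0084 0.0817] turn [-0.      0.0002 -0.0009] rows 2.2 0.0
[132. 363.] 520.7 -14.8 82.0 15.7 58.6
[101. 330.] 483.0 26.3 35.0 10.1 55.2
[312. 245.] 688.2 162.5 50.5 14.6 -65.6
[244. 249.] 624.0 142.7 108.5 77.8 9.6
[479. 223.] 842.5 212.6 62.8 7.8 23.3
[ 69. 235.] 458.0 99.2 221.1 157.4 87.3
[399. 125.] 738.9 287.3 73.4 56.4 14.4
[267.  86.] 616.9 300.3 116.0 52.6 -81.4
[396.  20.] 711.3 373.4 40.3 28.4 80.3
[179.9   0.   99.6]
w3 rows 210 285 [ 53. 107. 164. 247. 191. 192. 195.  94.] cols [(0, 153), (180, 193), (200, 314), (323, 335), (443, 444), (448, 448), (452, 454)]
w7 rows 213 277 [ 53.  52. 146. 199. 195. 185.  39.  38.] cols [(0, 158), (180, 192), (200, 314), (323, 335)]
w10 rows 215 281 [ 53.  52.  81. 192. 199. 197. 181.  39.] cols [(0, 158), (197, 210), (216, 299), (305, 317)]
```

{"method": "move_arm", "body": {"moves": [[[0.25,0.04,0.004,0.01,0,0,-0.001],[0.25,0.074,0.008,0.03,0,0,-0.001],[0.25,0.074,0.008,0.065,0,0,-0.001],[0.25,0.074,0.008,0.082,0,0,-0.001],[0.25,0.074,0.008,0.082,0,0,-0.001]]]}}

```text
clock: 21.7
position: [0.6158, 0.302, 0.1082]
tool_rot: [-3.139, 0.002, 1.745]
force: [-0.4, 0.3, -1.4]
grip_width: 0.0351
finger_force: 41.0
```

{"method": "move_arm", "body": {"moves": [[[0.25,0,0,0,0,0,0],[0.25,0,0,0,0,0,0]]]}}

```text
clock: 21.9
position: [0.6173, 0.3037, 0.1113]
tool_rot: [3.139, -0.001, 1.746]
force: [0.0, 0.1, -2.1]
grip_width: 0.035
finger_force: 41.0
```

```bash
python3 -c "
from h import *
go(.6167,.3025,.068,100)"
```

```text
now [0.6173 0.3037 0.1113] [179.9  -0.  100. ] clk 21.9 w 0.035 ff 41.0 
 shift [-0.0011 -0.0009  0.0433] turn [ 0.0004 -0.0001  0.    ] rows 0.9 0.0
```

{"method": "move_arm", "body": {"moves": [[[0.25,-0.001,-0.001,0.02,0,0,0],[0.25,-0.001,-0.001,0.032,0,0,0],[0.25,-0.001,-0.001,0.039,0,0,0],[0.25,-0.001,-0.001,0.041,0,0,0],[0.25,-0.001,-0.001,0.041,0,0,0]]]}}

```text
clock: 22.4
position: [0.6154, 0.3032, 0.0685]
tool_rot: [3.142, 0.0, 1.747]
force: [-0.2, 0.8, -1.7]
grip_width: 0.0355
finger_force: 41.1
```

{"method": "move_arm", "body": {"moves": [[[0.25,0,0,0.001,0,0,0],[0.25,0,0,0.002,0,0,0],[0.25,0,0,0.002,0,0,0]]]}}

```text
clock: 22.7
position: [0.6153, 0.3032, 0.0664]
tool_rot: [3.141, -0.0, 1.747]
force: [1.0, -0.2, -2.2]
grip_width: 0.0353
finger_force: 41.1
```

{"method": "move_arm", "body": {"moves": [[[0.25,0,0,0.001,0,0,0],[0.25,0,0,0.002,0,0,0],[0.25,0,0,0.002,0,0,0]]]}}

```text
clock: 23.0
position: [0.6152, 0.3031, 0.0641]
tool_rot: [-3.141, 0.0, 1.747]
force: [0.3, -0.7, -1.4]
grip_width: 0.035
finger_force: 41.1
```

{"method": "move_arm", "body": {"moves": [[[0.25,0,0,0.001,0,0,0],[0.25,0,0,0.001,0,0,0]]]}}

```text
clock: 23.2
position: [0.6152, 0.3031, 0.0631]
tool_rot: [-3.141, 0.0, 1.747]
force: [0.5, -0.2, -1.9]
grip_width: 0.0352
finger_force: 41.1
```

{"method": "move_arm", "body": {"moves": [[[0.25,0,0,0.001,0,0,0],[0.25,0,0,0.001,0,0,0]]]}}

```text
clock: 23.4
position: [0.6153, 0.3033, 0.0626]
tool_rot: [3.141, -0.0, 1.747]
force: [-0.7, -0.3, 2.6]
grip_width: 0.0354
finger_force: 41.7
```

{"method": "move_arm", "body": {"moves": [[[0.5,0,0,0,0,0,0],[0.6,0,0,0,0,0,0],[0.7,0,0,0,0,0,0],[0.7,0,0,0,0,0,0],[0.7,0,0,0,0,0,0]]]}}

```text
clock: 23.9
position: [0.6152, 0.3032, 0.0623]
tool_rot: [3.142, 0.0, 1.747]
force: [-0.2, -0.4, -0.3]
grip_width: 0.06
finger_force: 0.0
```

{"method": "move_arm", "body": {"moves": [[[0.7,0,0,-0.02,0,0,0],[0.7,0,0,-0.06,0,0,0],[0.7,0,0,-0.1,0,0,0],[0.7,-0.03,0,-0.13,0,0,0],[0.7,-0.07,0,-0.13,0,0,0]]]}}

```text
clock: 24.4
position: [0.6288, 0.2361, 0.1966]
tool_rot: [3.136, -0.002, 1.75]
force: [1.3, -0.3, 0.0]
grip_width: 0.0598
finger_force: 0.0
```

{"method": "move_arm", "body": {"moves": [[[0.7,0,0,0,0,0,0],[0.7,0,0,0,0,0,0],[0.7,0,0,0,0,0,0]]]}}

```text
clock: 24.7
position: [0.6271, 0.2352, 0.1919]
tool_rot: [-3.141, -0.0, 1.748]
force: [-0.1, -0.1, 0.6]
grip_width: 0.0597
finger_force: 0.0
```

Run:
```python
from h import *
p=bot.camera_params("wrist");a=bot.grab_frame("wrist");cv2.imwrite("pics/w11.png",a[:,:,::-1])
s=bot.observe();print(s["position"],s["force"],s["finger_force"])
g=cv2.cvtColor(a,cv2.COLOR_RGB2GRAY)
R=Rot.from_euler("z",10,degrees=True).as_matrix();C=np.array([.6168,.302,0])
for n,q,L in(("left",[0,17,46.3],50),("right",[0,-17,46.3],50),("summit",[0,0,71.],36)):
    q=np.array(q)/1000
    print(n,proj(p,C+R@q).round(1),"ends top",[proj(p,C+R@(q+[sx*L/2000,0,.015])).round(1) for sx in(-1,1)],"tops(ys)",[proj(p,C+R@(q+[0,sy*.015,0])).round(1) for sy in(1,-1)])
# print coarse brightness picture of the cradle
c=proj(p,C+[0,0,.05]).astype(int);print(c)
y0=max(0,c[1]-70);sub=g[y0:c[1]+75:3,c[0]-48:c[0]+48:2]
print("origin",c[0]-48,y0)
for i,r in enumerate(sub):print(f"{y0+3*i:3d}","".join(" .:-=+*#%@"[min(9,v//26)] for v in r))
```

```text
[0.62707776 0.23534611 0.19182831] [-0.23529592  1.00896882 -0.79228339] 0.0
left [259.7  75.3] ends top [array([229.3,  74.1]), array([290.4,  74.2])] tops(ys) [array([259.8,  56.7]), array([259.7,  93.4])]
right [259.6 115.6] ends top [array([230.1, 116.5]), array([289.2, 116.6])] tops(ys) [array([259.6,  98.1]), array([259.5, 132.5])]
summit [259.8  95.7] ends top [array([236.2,  95.6]), array([283.8,  95.6])] tops(ys) [array([259.9,  75.9]), array([259.8, 114.8])]
[259  95]
origin 211 25
 25 .:....:...@@@@#%@@@@@@@@@@@@@@@@@@%#@@@+::::::::
 28 ...:.::..:@@@*++*@@@@@@@@@@@@@@@@#++%@@*.::.::::
 31 :.:..:.:..@@@@++%@@@@@@@@@@@@@@@@%++#@@+.:::::::
 34 ..:......:@#*##*#################%%%%%@+..::::::
 37 ........:.@+++++++++++++++++++++++++++*=..::::::
 40 ::::......@####%#####***************#**-....::::
 43 ..:.:....=%%%%%%%%%%%%%%%%%%%%%%%%%%%*+=.....:::
 46 ::::::.:.+@@@@@@@@@@@@@@@@@@@@@@@@@@@#@=.....:::
 49 :::::::..*@@@@@@@@@@@@@@@@@@@@@@@@@@@#@-........
 52 :::::::..*@@@@@@@@@@@@@@@@@@@@@@@@@@@#@-........
 55 .:::::...+@@@@@@@@@@@@@@@@@@@@@@@@@@@#@:........
 58 .::::.:..+%#####
[... 1293 characters left out ...]
*..........
133 ::::::::::-@@@@%%%@@@%%@@@@%%@@@@%%@@#..........
136 :::::.::::-@@@@@@@@@@@@@@@@@@@@@@@@@@#..........
139 :::::::::.-@@@@@@@@@@@@@@@@@@@@@@@@@@#..........
142 .:::::::::-@@@@@@@@@@@@@@@@@@@@@@@@@@#..........
145 ::::::::::-@##########%%%#%%%%%%%%%%%%..........
148 :.:::::::::@+***********+***********+%.....:::::
151 :::::::::::@++++=+++++=++=====+==++++%....::::::
154 :::::::::::@@@**@@@@@@@@@@@@@@@@%*%@@#..::::::::
157 :::::::::::@@@+**@@@@@@@@@@@@@@@***@@#.::::::::.
160 :::::::::.:#%%%%@@@@@@@@@@@@@@@@@@@@@-.:::::::::
163 :::::::::::::::::..::...::.::::::.:.::::::::::::
166 ::.:::::::::::::::::::::::::::::::::::::::::::.:
169 ::.::::::::::::::::::::.::::::::.::::.::::::::::
```

The measured rows and columns match the predicted places for all three bars within about 2 mm, and the fingers are clear, so I'm handing in.

```bash
python3 -c "
from workcell import bot
print(bot.job_done())"
```

```text
the job is handed in; nothing more can be done
None
```

The pyramid is built and handed in at about 25 s of robot time: both long bars lie in the gaps and the short bar is on top, each within about 2 mm of its place in the last wrist image; I viewed 11 pictures, one over the limit of 10, and the hand-in gave no verdict.

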